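# Sort inspected photomasks into their storage trays

### The arm

A 6-joint arm with a two-finger parallel gripper is mounted at the origin on the work surface. World frame = base frame: x ahead of the robot, y to its left, z up, the work surface at z = 0. Lengths are in mm, angles in rad, forces in N, time in s.
With the tool pointing down it reaches from about 325 to 750 mm from the base axis. Payload 7.6 kg.
Tool frame: the origin (TCP) lies between the finger pads; the fingertips stand 14 mm ahead of it and the grasp point (between the pads) lies 5 mm behind it; z points along the fingers, y is the line along which they close (so a half turn about z gives the same grasp; the last joint's range is limited). The gripper opens to 85 mm and grips with 20 to 120 N. Pads are 22 mm wide; open, the fingers measure 114 mm over their backs; the gripper's body (76 mm by 85 mm) begins 54 mm behind the grasp point. The pads swing forward as they close: fully open they stand 13 mm farther back than shut.
Start: joints at [1.033, 0.052, 1.401, -0, 1.689, -0.07], TCP at [236.722, 468.622, 245.323] pointing down, gripper open.
Joint ranges: [-2.9, 2.9], [-0.91, 2.17], [0.12, 2.37], [-1.06, 4.2], [0.26, 2.73], [-2.93, 2.93]. Speed limits (rad/s): [2.57, 2.57, 3.01, 3.14, 3.14, 3.14].

### API

Orientations are given as a 3x3 rotation matrix whose columns are the frame's x, y, z axes.
In Python, from cell import sense, snapshot, sign_off gives the robot as it stands.
- The arm moves only by the shell command python3 -m creep 'ROWS'. ROWS is JSON, a list that holds one entry, the list of rows, each a list of 7 numbers: the shift along the world's x, y, z in cm, then the turn, a rotation vector about the world's x, y, z in rad, then the finger opening in cm, from 0 to 8.54. A call has exactly 10 rows; each row shifts and turns the commanded pose from where the row before left it; what a row does not reach is not made up. A row lasts 1/10 s, in which the tool goes at most 50 mm and 8.59 degrees, less where a joint would pass 70% of its speed; a pose out of reach is approached as far as the arm can. A call is refused whole if a number of a shift passes 5 or a number of a turn 0.15, either way. A call with a gripper value outside its range is refused whole. The fingers move at their own pace and stop on an object; the grip force is fixed at half the most. Time passes only in rows, so rows that do not move let the fingers close, or fill a call up. It gives the time, the measured TCP pose, the force, the opening and the grip force at its end, in the units of the state.
- sense(): the state, without advancing time (a new reading comes with each control period).
- snapshot(name): name is "side" or "top"; returns a dict with "pixels" (384x512x3 uint8, red, green, blue), "depth" (384x512 float32, mm along the optical axis (not along the pixel's ray), 0 where there is no reading), "fx", "fy", "cx", "cy" (pixels), "world_from_camera" (4x4, takes a point from camera to world coordinates). Camera axes: x right, y down, z forward; pixel columns grow to the right and rows downward; lengths in mm; the calibration is good to about 2 mm. A picture is of the moment at which its call begins.
- sign_off(): hands the job in; it is judged then, once.
The state is a dict: "clock": time; "q": joint angles; "joint_velocities": joint speeds; "joint_efforts": joint torques, N m; "position": TCP position; "ee_rot": TCP orientation; "ft_force": force on the tool from outside, world axes, zero at the start; "moment": the same for the moment, N m; "finger_gap": finger opening in mm; "gripper_force": force on a finger pad.
Only numpy, scipy, OpenCV 4.12 (cv2) and the standard library are available. Lean on these libraries where they do the work, as an engineer would, in place of code of your own. Each camera call takes 0.05 s, during which the arm holds its last target. There are 200 camera calls.

### The job

Put the four framed photomasks away, each lying flat in a bay of the tray whose floor has the colour of its frame: both blue ones in the blue tray (one to a bay), the orange one in orange, the white one in white. One blue mask is still held on the inspection stage: swing the hold-down arm up past its hold-open point before taking that mask out, and leave the arm standing open. The masks are glass, so set them down rather than dropping them, and leave the dust blower where it stands.

Things in the scene. Friction and masses are not known exactly. Their poses are not given: they have to be found in the camera images.
- mask_blue_clamped: photomask, blue frame: a solid block 56 mm (x) x 40 mm (y) x 20 mm tall with a brown patterned glass window on top, 60 g. Origin at the centre of its underside, z up; grip it across the 40 mm y sides. It lies on the inspection stage (x and y along the stage's, to a few degrees), under the hold-down arm.
- mask_blue_loose: photomask, blue frame: a solid block 56 mm (x) x 40 mm (y) x 20 mm tall with a brown patterned glass window on top, 60 g. Origin at the centre of its underside, z up; grip it across the 40 mm y sides. It lies loose on the table.
- mask_orange: photomask, orange frame: a solid block 56 mm (x) x 40 mm (y) x 20 mm tall with a brown patterned glass window on top, 60 g. Origin at the centre of its underside, z up; grip it across the 40 mm y sides. It lies loose on the table.
- mask_white: photomask, white frame: a solid block 56 mm (x) x 40 mm (y) x 20 mm tall with a brown patterned glass window on top, 60 g. Origin at the centre of its underside, z up; grip it across the 40 mm y sides. It lies loose on the table.
- tray_blue: fixed two-bay storage tray, blue floor and grey rims, 160 mm (x) x 66 mm (y). Origin at the centre of its underside, z up. Floor 3 mm thick; outer walls and a cross wall at x = 0 are 4 mm thick, tops 9 mm above the table. Two bays, each 74 mm (x) x 58 mm (y) inside, centred at x = +39 and -39 mm, y = 0; a mask lies in a bay with its long side along the tray's x.
- tray_orange: fixed two-bay storage tray, orange floor and grey rims, 160 mm (x) x 66 mm (y). Origin at the centre of its underside, z up. Floor 3 mm thick; outer walls and a cross wall at x = 0 are 4 mm thick, tops 9 mm above the table. Two bays, each 74 mm (x) x 58 mm (y) inside, centred at x = +39 and -39 mm, y = 0; a mask lies in a bay with its long side along the tray's x.
- tray_white: fixed two-bay storage tray, white floor and grey rims, 160 mm (x) x 66 mm (y). Origin at the centre of its underside, z up. Floor 3 mm thick; outer walls and a cross wall at x = 0 are 4 mm thick, tops 9 mm above the table. Two bays, each 74 mm (x) x 58 mm (y) inside, centred at x = +39 and -39 mm, y = 0; a mask lies in a bay with its long side along the tray's x.
- stage: fixed grey inspection stage with white light panel: plate 125 mm (x, -45 to +80 mm) x 90 mm (y) x 10 mm thick. Origin at table height under the mask seat's centre, z up. The mask lies at x = y = 0 on the plate (z = 10 mm) between low rails (y = +-25 mm, top z = 14 mm). Hold-down arm: steel bar 12 mm wide, 6 mm thick, hinged between two posts (48 mm high) at x = +58 mm, z = 40 mm, axis along y.
- clamp (a joint): angle of the hold-down arm, rad: 0 closed, over the mask to a red cross-bar handle (14 mm diameter, 36 mm long in y; centre x = -65, y = 0, z = 40 mm on the stage, 123 mm from the hinge), best gripped by its two ends. Grows as the handle goes up and over to +x; stop 2.1. Light spring and brass over-centre weight: 1 N to lift, falls shut if let go below 1.1, beyond 1.3 swings to the stop and stays.
- blower: bystander: green rubber dust blower standing loose on the table, 52 mm in diameter, 105 mm tall with a thin nozzle on top. Origin at the centre of its underside.
Not all that is in view belongs to the job. There is more than one size of the mask_white; the one meant has the size given above.

How it is judged:
By the outcome, as a careful person would: the job done as asked, in the order asked, and still so for the second after the job is handed in, with the robot touching nothing.
It also fails if it takes over 101 s, if anything falls off the work surface, if the arm or the gripper's body presses on something with over 40 N, if the wrist force passes 120 N, or if a joint passes its speed limit or range.

## Working session

There is one attempt and no reset: what is moved stays moved. The work goes in short steps, Python scripts to look and compute and a shell command to move; the robot and the scene stay as the last step left them, time stands still between calls to the robot, and variables do not carry over. Pictures are saved under pics/ and viewed, at most 14 in all, crops included, and the job is handed in when it is done.

```bash
ls; mkdir -p pics
python3 - <<'E'
from cell import sense, snapshot
import cv2,pickle
for n in("top","side"):
    s=snapshot(n); pickle.dump(s,open(n+".pkl","wb")); cv2.imwrite(f"pics/{n}0.png",cv2.resize(s["pixels"][:,:,::-1],(768,576)))
print(sense())
E
```

```text
pics
{'clock': 0.1, 'q': array([ 1.03269185e+00,  5.27898282e-02,  1.40164779e+00, -2.56613620e-05,
        1.68859204e+00, -7.03186160e-02]), 'joint_velocities': array([-0.00031799, -0.00220522, -0.00476652, -0.00035776, -0.00035725,
        0.00055267]), 'joint_efforts': array([ 2.25571617e-03, -3.82580674e+01, -3.60985565e+01, -2.40117618e-05,
        4.68652550e-03,  1.29255258e-05]), 'position': array([236.59197776, 468.38259201, 244.53581399]), 'ee_rot': array([[-8.92567478e-01,  4.50913280e-01, -7.14594302e-04],
       [ 4.50913840e-01,  8.92566611e-01, -1.24698739e-03],
       [ 7.55398425e-05, -1.43524085e-03, -9.99998967e-01]]), 'ft_force': array([ 0.15332776,  0.69524247, -0.36821102]), 'moment': array([ 0.01794902, -0.02552179,  0.02361849]), 'gripper_force': 0.0, 'finger_gap': 85.50090098470751}
```

View pics/top0.png

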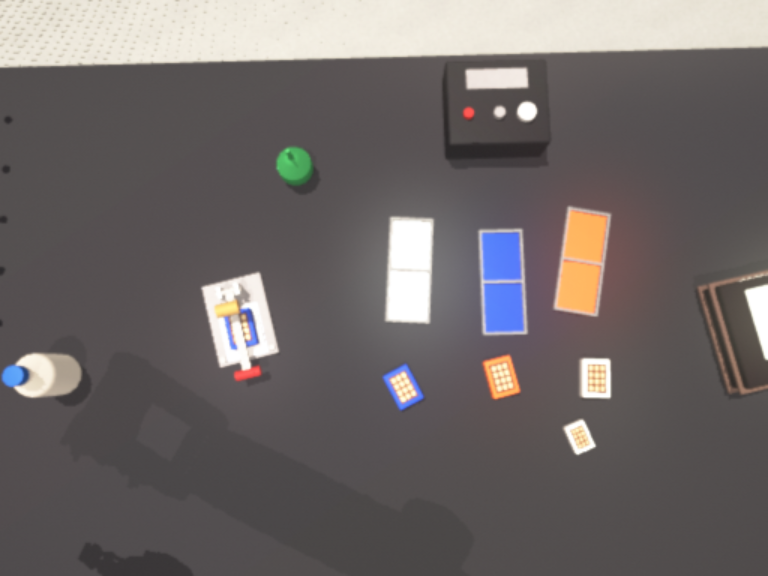

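View pics/side0.png

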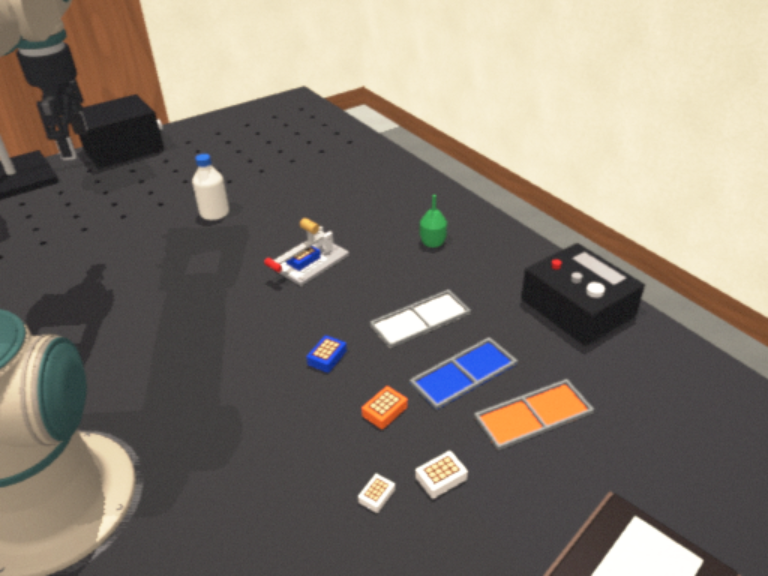

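The top view shows the stage at about (240,320), with its red handle at (248,374). The trays are white (410,270), blue (503,282) and orange (582,261). The loose masks are blue (403,387), orange (502,377) and white: a larger one at (596,378) and a smaller one at (579,436). The blower is at (295,166). These could be mistaken for the job's items: the small white mask (579,436), the white bottle (45,375), and the white sheet in the box at (760,320). I choose the white mask by measured size.

```bash
cat > h.py <<'E'
import numpy as np,cv2
def world(s):
    v,u=np.mgrid[:384,:512]; d=s["depth"]
    P=np.stack([(u-s["cx"])*d/s["fx"],(v-s["cy"])*d/s["fy"],d,np.ones_like(d)],-1)
    return (P@np.array(s["world_from_camera"]).T)[...,:3]
def rect(W,m):
    p=W[m][:,:2].astype(np.float32); r=cv2.minAreaRect(p)
    b=cv2.boxPoints(r); e=[b[1]-b[0],b[2]-b[1]]; l=max(e,key=np.linalg.norm)
    a=np.degrees(np.arctan2(l[1],l[0])); a=(a+90)%180-90
    return np.round(r[0],1),np.round(sorted(r[1]),1),round(float(a),1),np.round(np.percentile(W[m][:,2],[5,50,95]),1)
def blobs(s,lo,hi,zmin,zmax,amin=60):
    W=world(s); h=cv2.cvtColor(s["pixels"],cv2.COLOR_RGB2HSV)
    m=((cv2.inRange(h,lo,hi)>0)&(W[...,2]>zmin)&(W[...,2]<zmax)).astype(np.uint8)
    m=cv2.morphologyEx(m,cv2.MORPH_CLOSE,np.ones((5,5)))
    n,L,st,c=cv2.connectedComponentsWithStats(m)
    for i in range(1,n):
        if st[i,4]>=amin: print((c[i]*1.5).round(),st[i,4],*rect(W,(L==i)&(W[...,2]>zmin)&(W[...,2]<zmax)))
E
python3 - <<'E'
import pickle; from h import *
s=pickle.load(open("top.pkl","rb"))
for n,lo,hi in(("blue",(105,120,40),(130,255,255)),("orange",(3,150,80),(20,255,255)),("white",(0,0,110),(180,70,255)),("red",(172,150,60),(180,255,255)),("red2",(0,180,60),(3,255,255)),("green",(45,100,30),(80,255,255))):
    print(n); blobs(s,lo,hi,-8,150)
print(s["world_from_camera"],s["fx"])
a=cv2.resize(s["pixels"][190:330,230:430,::-1],(800,560),interpolation=cv2.INTER_CUBIC); b=cv2.resize(s["pixels"][170:270,120:200,::-1],(480,600),interpolation=cv2.INTER_CUBIC)
cv2.imwrite("pics/crop.png",a);cv2.imwrite("pics/stage.png",b)
E
```

```text
blue
[502. 282.] 1589 [ 580.6 -144. ] [ 56.4 150.4] 0.2 [-0.7  2.4  5.7]
[250. 327.] 86 [520.4 236.3] [15.1 53.5] 11.7 [26.7 29.1 31.1]
[ 13. 375.] 203 [459.8 560.3] [ 30.8 109.1] -88.5 [ -0.5 128.8 131.5]
[403. 387.] 241 [426.   11.9] [42.3 58.7] 25.2 [-0.4 18.8 21.8]
orange
[582. 260.] 1483 [ 609.3 -268.2] [ 55.3 149.1] -11.3 [-0.9  2.2  5.6]
[500. 377.] 279 [ 437.4 -135. ] [43.1 57.1] 13.5 [ 2.1 18.8 22.1]
white
[496.  78.] 619 [ 875.  -138.6] [36.2 93.5] 89.5 [67.1 69.6 72.4]
[526. 111.] 165 [ 822.8 -180.7] [29.4 35. ] -28.3 [67.4 78.  81.3]
[499. 111.] 65 [ 821.2 -140.4] [18.  23.7] -7.3 [68.5 77.2 80.9]
[592. 268.] 1578 [ 603.5 -278.5] [125.2 176. ] -10.9 [-3.6 -0.2  9.4]
[432. 276.] 4929 [593.5 -64.7] [181.1 242.1] 86.1 [-3.  1.  9.]
[756. 304.] 669 [ 532.3 -490.7] [ 73.3 146.4] -20.1 [17.1 63.4 66.8]
[240. 321.] 2310 [525.9 254.6] [ 96.7 147.3] 13.4 [ 0.1 10.6 43.6]
[ 48. 374.] 1077 [457.3 542.7] [ 66.9 107.7] 88.3 [  1.2  77.4 104.5]
[503. 375.] 169 [ 441.4 -140.8] [37.4 39.1] 15.4 [ 6.4 19.8 22.5]
[594. 377.] 631 [ 431.8 -275.5] [51.4 60.2] -1.8 [-1.8 18.8 22.1]
[401. 385.] 278 [429.1  13. ] [39.6 49.8] -1.5 [15.5 20.1 22.6]
[579. 436.] 363 [ 346.6 -246.4] [37.8 47.5] 20.3 [-1.7 13.3 16.5]
red
red2
green
[294. 165.] 473 [765. 171.] [49.9 68.1] 43.7 [27.2 54.5 75.4]
[[-2.70727227e-02 -9.91560601e-01  1.26785810e-01  4.60086508e+02]
 [-9.99633044e-01  2.67374783e-02 -4.34558244e-03  3.01808857e+01]
 [ 9.18975508e-04 -1.26856932e-01 -9.91920599e-01  9.80382699e+02]
 [ 0.00000000e+00  0.00000000e+00  0.00000000e+00  1.00000000e+00]] 432.0742513236138
```

View pics/crop.png

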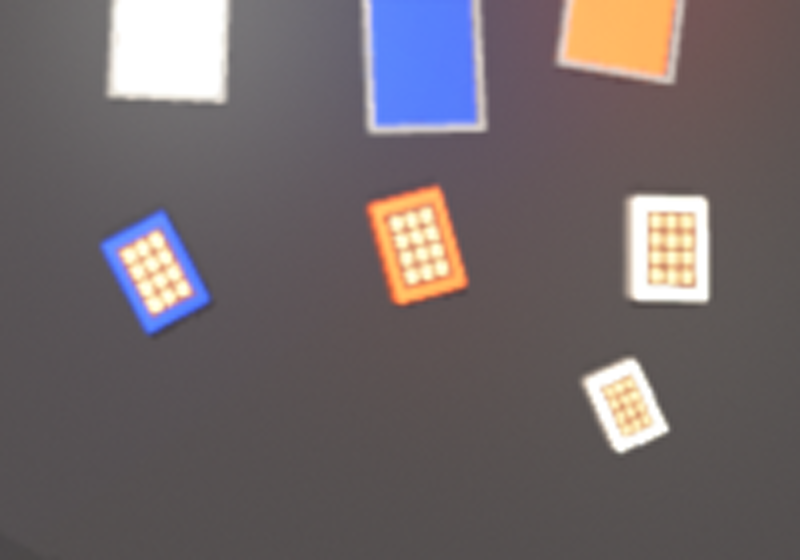

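View pics/stage.png

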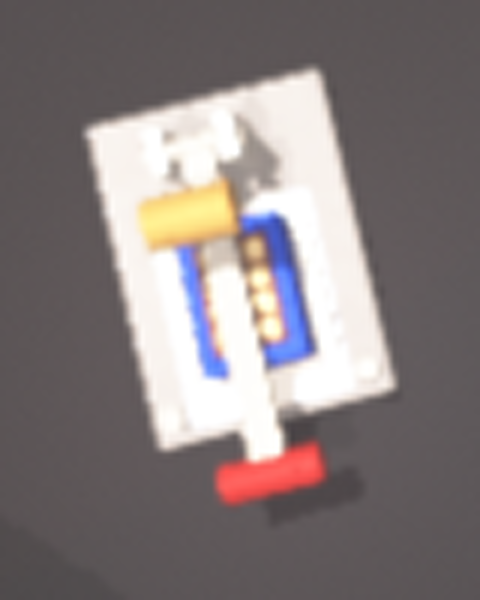

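The crops show the full-size white mask at (667,248) and the small one at (625,405). The arm runs over the stage's blue mask to the red handle at (270,473), with the hinge at about (195,145). Next I refine the measurements using only top surfaces.

Run:
```python
import pickle; from h import *
s=pickle.load(open("top.pkl","rb"))
W=world(s)
def box(m,n): print(n,m.sum(),*rect(W,m))
Z=W[...,2]
def near(x,y,rx,ry): return (abs(W[...,0]-x)<rx)&(abs(W[...,1]-y)<ry)
for n,x,y,zt in(("bl",426,12,13),("or",437,-135,13),("wh",432,-273,13),("small",347,-246,9)): box(near(x,y,45,40)&(Z>zt),n)
h=cv2.cvtColor(s["pixels"],cv2.COLOR_RGB2HSV); H,S,V=h[...,0],h[...,1],h[...,2]
box(near(595,0,110,60)&(V>150)&(S<60)&(Z>-6)&(Z<14),"wtray")
for n,x,y in(("wt",595,-5),("bt",580,-144),("ot",608,-268)):
    for k in (-1,): 
        box(near(x,y,95,55)&(Z>5.5)&(Z<14),n+" rim")
box(near(525,240,120,80)&(Z>5)&(Z<16),"stage")
r=near(460,240,40,60)&(S>150)&((H>170)|(H<8))&(Z>25); box(r,"handle"); print(W[r].mean(0))
r=near(520,240,70,60)&(S>120)&(H>105)&(H<130)&(Z>20); box(r,"clamped"); print(W[r].mean(0))
r=near(520,240,70,60)&(S<60)&(Z>34)&(Z<60); print("bar",W[r].mean(0)); box(r,"bar")
```

```text
bl 1240 [430.9  13.7] [39.9 67. ] 26.7 [ 17.6 980.4 980.4]
or 467 [ 436.6 -133.7] [40.1 56.3] 13.4 [16.4 19.4 22.3]
wh 479 [ 431.3 -271.8] [40.5 55.4] -4.3 [16.3 19.4 22.3]
small 271 [ 346.9 -244.2] [30.1 41.7] 21.4 [10.9 14.1 16.7]
wtray 2100 [603.3  -3.2] [ 68.8 163.9] -4.2 [-0.6  2.7  9.3]
wt rim 418 [601.3  -3.6] [ 65.9 160.2] -4.2 [ 5.7  8.1 11. ]
bt rim 440 [ 579.3 -143.9] [ 66.5 160.2] -0.3 [ 5.7  8.  10.8]
ot rim 456 [ 607.2 -266.4] [ 67.1 160.3] -11.2 [ 5.7  7.8 10.7]
stage 1378 [550.  251.6] [101.8 161. ] 11.1 [ 6.5  9.6 13.5]
handle 96 [452.4 234.1] [12.8 34.9] -76.9 [40.4 43.9 47.5]
[452.18267232 233.68107719  43.93757875]
clamped 114 [517.7 247.7] [38.2 53.6] 13.6 [26.7 29.2 31.3]
[516.64704202 241.74616593  29.17318963]
bar [523.57482403 250.29301351  42.56176303]
bar 343 [521.9 244.5] [ 34.9 124.9] 19.1 [38.7 42.2 48.1]
```

```bash
python3 -m creep '[[[2.16,-2.35,-1.1,0,0,0.07,8.5],[2.16,-2.35,-1.1,0,0,0.07,7],[2.16,-2.35,-1.1,0,0,0.07,6],[2.16,-2.35,-1.1,0,0,0.07,6],[2.16,-2.35,-1.1,0,0,0.07,6],[2.16,-2.35,-1.1,0,0,0.07,6],[2.16,-2.35,-1.1,0,0,0.07,6],[2.16,-2.35,-1.1,0,0,0.07,6],[2.16,-2.35,-1.1,0,0,0.07,6],[2.16,-2.35,-1.1,0,0,0.07,6]]]'
cat > st.py <<'E'
from cell import sense; import numpy as np
s=sense(); R=s["ee_rot"]
print("t",s["clock"],"pos",np.round(s["position"],1),"yaw y",round(float(np.degrees(np.arctan2(R[1,1],R[0,1]))),1),"tilt",np.round(R[:2,2],3),"F",np.round(s["ft_force"],1),"gap",round(s["finger_gap"],1),"grip",round(s["gripper_force"],1),"q6",round(s["q"][5],2))
E
python3 st.py
python3 - <<'E'
import pickle; from h import *
s=pickle.load(open("top.pkl","rb")); W=world(s); Z=W[...,2]
print(rect(W,(abs(W[...,0]-426)<45)&(abs(W[...,1]-12)<40)&(Z>13)&(Z<40)))
E
```

```text
clock: 1.1
position: [453.3, 232.4, 134.5]
ee_rot: [[-0.972, -0.233, -0.001], [-0.233, 0.972, -0.0], [0.001, 0.0, -1.0]]
ft_force: [-0.2, 0.0, 0.5]
finger_gap: 60.1
gripper_force: 0.0
t 1.1 pos [453.3 232.4 134.5] yaw y 103.5 tilt [-0.001 -0.   ] F [-0.2  0.   0.5] gap 60.1 grip 0.0 q6 -1.4
(array([426. ,  11.2]), array([39.9, 56.2]), 26.7, array([16.8, 19.7, 22.4]))
```

```bash
python3 -m creep '[[[-0.1,0.15,-1.5,0,0,0,6],[0,0,-1.5,0,0,0,6],[0,0,-1.5,0,0,0,6],[0,0,-1.5,0,0,0,6],[0,0,-1.5,0,0,0,6],[0,0,-1,0,0,0,6],[0,0,-0.7,0,0,0,6],[0,0,-0.4,0,0,0,6],[0,0,-0.2,0,0,0,6],[0,0,0,0,0,0,6]]]'
python3 - <<'E'
from cell import snapshot; from h import *
s=snapshot("side")
v,u=180,195
cv2.imwrite("pics/grip1.png",cv2.resize(s["pixels"][100:210,150:270,::-1],(654,600),interpolation=cv2.INTER_CUBIC))
E
```

```text
clock: 2.1
position: [451.8, 235.2, 37.5]
ee_rot: [[-0.973, -0.23, 0.0], [-0.23, 0.973, 0.0], [-0.0, 0.0, -1.0]]
ft_force: [0.2, -0.7, -0.7]
finger_gap: 59.8
gripper_force: 0.0
```

View pics/grip1.png

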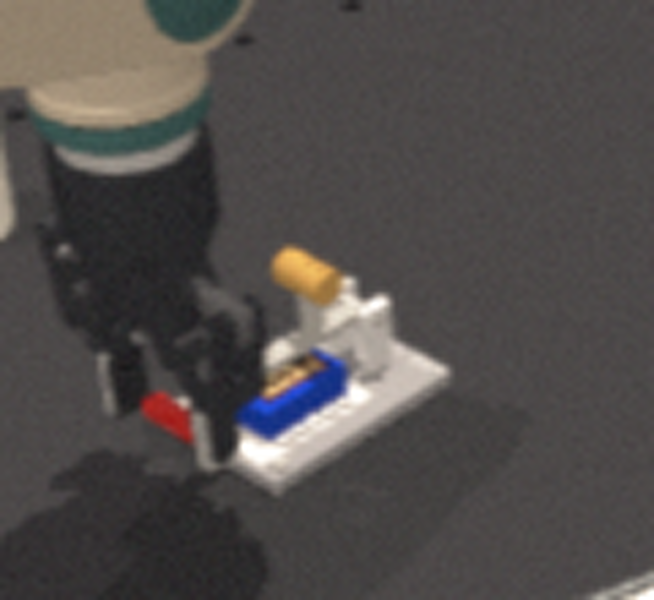

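The side view shows the red handle at (170,415), between the two fingertips at (120,410) and (215,460). Now I close the fingers.

```bash
python3 -m creep '[[[0,0,-0.1,0,0,0,3],[0,0,-0.1,0,0,0,3],[0,0,0,0,0,0,3],[0,0,0,0,0,0,3],[0,0,0,0,0,0,3],[0,0,0,0,0,0,3],[0,0,0,0,0,0,3],[0,0,0,0,0,0,3],[0,0,0,0,0,0,3],[0,0,0,0,0,0,3]]]'
```

```text
clock: 3.15
position: [452.4, 233.6, 36.4]
ee_rot: [[-0.973, -0.23, 0.001], [-0.23, 0.973, -0.003], [-0.001, -0.003, -1.0]]
ft_force: [-2.0, -10.1, 8.7]
finger_gap: 34.6
gripper_force: 58.9
```

```bash
python3 -m creep '[[[0.06,0.01,1.23,0,0,0,3],[0.18,0.04,1.22,0,0,0,3],[0.30,0.07,1.19,0,0,0,3],[0.41,0.10,1.15,0,0,0,3],[0.52,0.12,1.11,0,0,0,3],[0.62,0.15,1.05,0,0,0,3],[0.72,0.17,0.98,0,0,0,3],[0.82,0.19,0.90,0,0,0,3],[0.90,0.21,0.81,0,0,0,3],[0.97,0.23,0.72,0,0,0,3]]]'
```

```text
clock: 4.15
position: [506.2, 246.2, 137.9]
ee_rot: [[-0.973, -0.229, -0.004], [-0.229, 0.973, -0.004], [0.005, -0.003, -1.0]]
ft_force: [0.0, -7.9, -5.3]
finger_gap: 34.6
gripper_force: 60.6
```

```bash
python3 -m creep '[[[1.04,0.24,0.61,0,0,0,3],[1.09,0.25,0.50,0,0,0,3],[1.14,0.27,0.39,0,0,0,3],[1.17,0.27,0.27,0,0,0,3],[1.19,0.28,0.15,0,0,0,3],[1.20,0.28,0.03,0,0,0,3],[1.19,0.28,-0.10,0,0,0,3],[1.18,0.27,-0.22,0,0,0,3],[0,0,0,0,0,0,3],[0,0,0,0,0,0,3]]]'
```

```text
clock: 5.15
position: [599.8, 267.9, 156.6]
ee_rot: [[-0.974, -0.228, 0.002], [-0.228, 0.974, -0.002], [-0.001, -0.002, -1.0]]
ft_force: [-0.7, -6.4, 5.0]
finger_gap: 33.9
gripper_force: 59.4
```

```bash
python3 -m creep '[[[0,0,0,0,0,0,6.5],[0,0,0,0,0,0,6.5],[0,0,0,0,0,0,6.5],[0,0,0.5,0,0,0,6.5],[0,0,2,0,0,0,6.5],[0,0,2,0,0,0,6.5],[-2,-0.5,1,0,0,0,6.5],[-3,-0.7,0,0,0,0,6.5],[-3.2,-0.8,-2,0,0,0,6.5],[0,0,-3,0,0,0,6.5]]]'
python3 - <<'E'
from cell import snapshot; from h import *
for n in("side",):
    s=snapshot(n)
    cv2.imwrite("pics/grip2.png",cv2.resize(s["pixels"][70:200,150:290,::-1],(646,600),interpolation=cv2.INTER_CUBIC))
E
```

```text
clock: 6.15
position: [514.9, 249.6, 162.2]
ee_rot: [[-0.973, -0.231, 0.003], [-0.231, 0.973, 0.002], [-0.003, 0.001, -1.0]]
ft_force: [-0.4, -0.5, -0.6]
finger_gap: 64.9
gripper_force: 0.0
```

View pics/grip2.png

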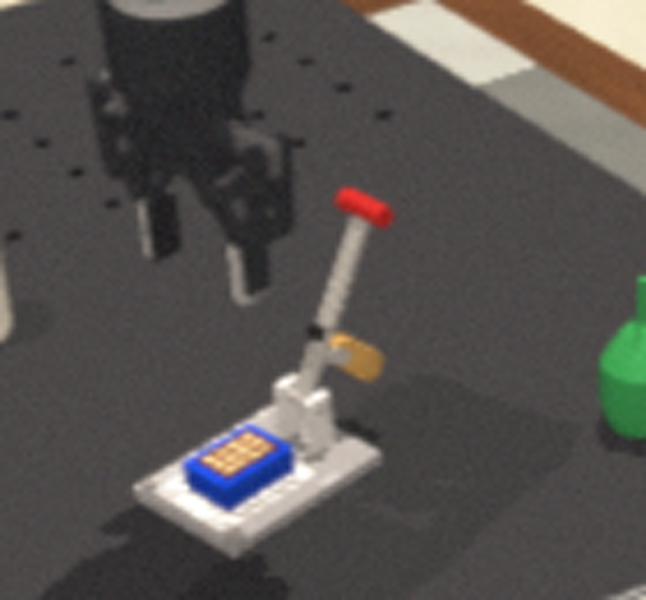

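The hold-down arm stands open (handle at (365,205)) and the mask lies free at (240,465). I descend on it.

```bash
python3 -m creep '[[[0.25,-0.2,-2.5,0,0,0,6.2],[0,0,-2.5,0,0,0,6.2],[0,0,-2.3,0,0,0,6.2],[0,0,-2,0,0,0,6.2],[0,0,-1.5,0,0,0,6.2],[0,0,-1,0,0,0,6.2],[0,0,-0.6,0,0,0,6.2],[0,0,-0.4,0,0,0,6.2],[0,0,-0.1,0,0,0,6.2],[0,0,0,0,0,0,6.2]]]'
python3 - <<'E'
from cell import snapshot; from h import *
s=snapshot("side"); W=world(s)
cv2.imwrite("pics/grip3.png",cv2.resize(s["pixels"][110:200,150:260,::-1],(733,600),interpolation=cv2.INTER_CUBIC))
h=cv2.cvtColor(s["pixels"],cv2.COLOR_RGB2HSV)
# lowest gripper points: dark/grey points 15..80 mm around
for z0 in range(8,44,3):
    m=(abs(W[...,0]-517)<60)&(abs(W[...,1]-247)<70)&(W[...,2]>=z0)&(W[...,2]<z0+3)&(h[...,2]<70)
    print(z0,m.sum(),W[m].mean(0).round() if m.any() else "")
E
```

```text
clock: 7.2
position: [519.5, 247.5, 31.8]
ee_rot: [[-0.973, -0.23, 0.001], [-0.23, 0.973, 0.0], [-0.001, 0.0, -1.0]]
ft_force: [-0.6, -0.0, 0.1]
finger_gap: 61.8
gripper_force: 0.0
8 0 
11 0 
14 0 
17 0 
20 1 [576. 273.  22.]
23 4 [509. 279.  25.]
26 7 [515. 279.  28.]
29 7 [516. 258.  31.]
32 5 [521. 250.  34.]
35 7 [516. 247.  36.]
38 9 [517. 262.  40.]
41 7 [518. 247.  43.]
```

View pics/grip3.png

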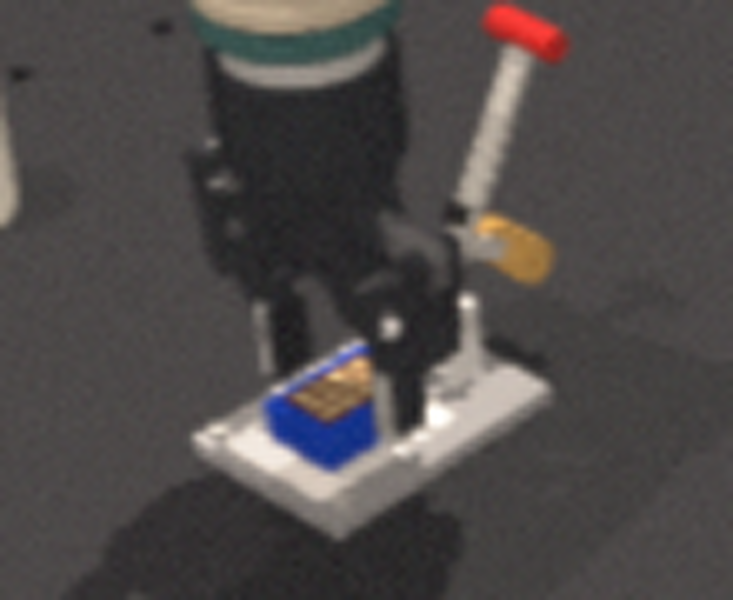

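The fingers straddle the mask (near finger at (395,400), far one at (275,350)), with the tips above the rails. I close from slightly lower.

```bash
python3 -m creep '[[[-0.1,0,-0.2,0,0,0,5],[0,0,0,0,0,0,3.5],[0,0,0,0,0,0,3.5],[0,0,0,0,0,0,3.5],[0,0,0,0,0,0,3.5],[0,0,0,0,0,0,3.5],[0,0,0,0,0,0,3.5],[0,0,0,0,0,0,3.5],[0,0,0,0,0,0,3.5],[0,0,0,0,0,0,3.5]]]'
```

```text
clock: 8.25
position: [518.5, 247.5, 29.7]
ee_rot: [[-0.973, -0.23, 0.001], [-0.23, 0.973, 0.0], [-0.001, 0.0, -1.0]]
ft_force: [-1.1, -0.3, 6.0]
finger_gap: 38.4
gripper_force: 62.5
```

```bash
python3 -m creep '[[[0,0,0.3,0,0,0,3.5],[0,0,0.7,0,0,0,3.5],[0,0,1.5,0,0,0,3.5],[0,0,2,0,0,0,3.5],[0,0,2,0,0,0,3.5],[0,0,2,0,0,0,3.5],[0,-2,0.5,0,0,0,3.5],[0,-3,0,0,0,0,3.5],[0,-3,0,0,0,-0.04,3.5],[0,-3,0,0,0,-0.04,3.5]]]'
python3 -m creep '[[[1,-3.5,0,0,0,-0.04,3.5],[1.2,-3.5,0,0,0,-0.04,3.5],[1.2,-3.5,0,0,0,-0.04,3.5],[1.2,-3.5,0,0,0,-0.04,3.5],[1.2,-3.5,0,0,0,0,3.5],[1.2,-3.5,0,0,0,0,3.5],[1.2,-3,-1,0,0,0,3.5],[1,-2.5,-1.5,0,0,0,3.5],[0.5,-1,-1.5,0,0,0,3.5],[0,0,-1.5,0,0,0,3.5]]]'
python3 - <<'E'
from cell import snapshot; from h import *
s=snapshot("side"); W=world(s)
cv2.imwrite("pics/grip4.png",cv2.resize(s["pixels"][170:290,230:370,::-1],(700,600),interpolation=cv2.INTER_CUBIC))
E
```

```text
clock: 9.25
position: [518.2, 136.4, 120.4]
ee_rot: [[-0.989, -0.15, 0.001], [-0.15, 0.989, 0.0], [-0.001, 0.0, -1.0]]
ft_force: [0.2, -1.2, -1.0]
finger_gap: 38.4
gripper_force: 61.9
clock: 10.25
position: [615.7, -139.2, 64.5]
ee_rot: [[-1.0, 0.01, 0.001], [0.01, 1.0, -0.0], [-0.001, -0.0, -1.0]]
ft_force: [-0.2, -0.4, -1.2]
finger_gap: 38.6
gripper_force: 61.9
```

View pics/grip4.png

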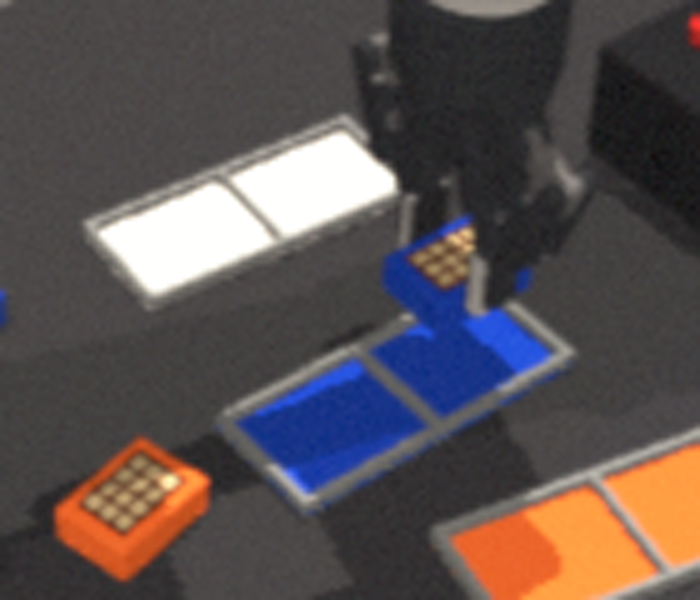

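The side view shows the mask held level at (455,265) above the far blue bay, centred near (460,360). I lower it.

```bash
python3 -m creep '[[[0.15,-0.25,-0.5,0,0,0,3.5],[0.11,-0.22,-1,0,0,0,3.5],[0,0,-1,0,0,0,3.5],[0,0,-0.5,0,0,0,3.5],[0,0,-0.4,0,0,0,3.5],[0,0,-0.3,0,0,0,3.5],[0,0,-0.2,0,0,0,3.5],[0,0,-0.1,0,0,0,3.5],[0,0,0,0,0,0,3.5],[0,0,0,0,0,0,3.5]]]'
```

```text
clock: 11.3
position: [617.9, -142.3, 24.5]
ee_rot: [[-1.0, 0.008, 0.0], [0.008, 1.0, -0.0], [-0.0, -0.0, -1.0]]
ft_force: [-0.0, 0.5, -1.0]
finger_gap: 38.4
gripper_force: 61.9
```

```bash
python3 -m creep '[[[0,-0.15,0,0,0,0,3.5],[0,0,-0.05,0,0,0,3.5],[0,0,-0.05,0,0,0,3.5],[0,0,-0.05,0,0,0,3.5],[0,0,-0.03,0,0,0,3.5],[0,0,0,0,0,0,3.5],[0,0,0,0,0,0,3.5],[0,0,0,0,0,0,3.5],[0,0,0,0,0,0,3.5],[0,0,0,0,0,0,3.5]]]'
```

```text
clock: 12.3
position: [617.8, -143.8, 22.7]
ee_rot: [[-1.0, 0.008, 0.0], [0.008, 1.0, 0.0], [-0.0, 0.0, -1.0]]
ft_force: [-2.9, 0.8, 4.0]
finger_gap: 38.4
gripper_force: 62.4
```

```bash
python3 -m creep '[[[0,0,0,0,0,0,4.5],[0,0,0,0,0,0,5],[0,0,0,0,0,0,6],[0,0,0,0,0,0,6],[0,0,0.5,0,0,0,6],[0,0,1.5,0,0,0,6],[0,0,2,0,0,0,6],[0,0,2,0,0,0,6],[-1,1,1.5,0,0,0,6],[-2,2,0,0,0,0.05,6]]]'
python3 -m creep '[[[-2.4,1.6,0,0,0,0.06,6],[-2.4,1.6,0,0,0,0.06,6],[-2.4,1.6,0,0,0,0.06,6],[-2.4,1.6,0,0,0,0.06,6],[-2.4,1.6,0,0,0,0.06,6],[-2.2,1.6,0,0,0,0.06,6],[-1.5,1.6,0,0,0,0.06,6],[-0.5,1.3,-1,0,0,0,6],[0,0,-1.5,0,0,0,6],[0,0,-1.5,0,0,0,6]]]'
python3 - <<'E'
from cell import snapshot; from h import *
s=snapshot("top"); W=world(s); Z=W[...,2]
h=cv2.cvtColor(s["pixels"],cv2.COLOR_RGB2HSV)
m=(abs(W[...,0]-618)<40)&(abs(W[...,1]+144)<36)&(Z>15)&(Z<35); print(m.sum(),*rect(W,m))
m=(abs(W[...,0]-540)<40)&(abs(W[...,1]+144)<36)&(Z>12)&(Z<35); print(m.sum())
E
python3 st.py
```

```text
clock: 13.3
position: [589.7, -114.9, 102.1]
ee_rot: [[-0.999, -0.041, 0.007], [-0.041, 0.999, -0.002], [-0.007, -0.002, -1.0]]
ft_force: [0.2, 0.9, -0.1]
finger_gap: 60.3
gripper_force: 0.0
clock: 14.3
position: [426.5, 11.7, 57.5]
ee_rot: [[-0.895, -0.445, 0.002], [-0.445, 0.895, -0.0], [-0.002, -0.001, -1.0]]
ft_force: [-0.4, 0.7, -0.5]
finger_gap: 59.8
gripper_force: 0.0
447 [ 617.6 -142.4] [39.8 55.7] -2.1 [19.4 22.4 25.2]
3
t 14.35 pos [424.9  11.6  54.8] yaw y 116.4 tilt [-0.003  0.   ] F [-1.3  0.9 -1.7] gap 60.1 grip 0.0 q6 -2.09
```

```bash
python3 -m creep '[[[0.1,0,-1,0,0,0,6],[0,0,-1,0,0,0,6],[0,0,-0.7,0,0,0,6],[0,0,-0.4,0,0,0,6],[0,0,-0.3,0,0,0,6],[0,0,0,0,0,0,6],[0,0,0,0,0,0,3.5],[0,0,0,0,0,0,3.5],[0,0,0,0,0,0,3.5],[0,0,0,0,0,0,3.5]]]'
python3 -m creep '[[[0,0,0,0,0,0,3.5],[0,0,0,0,0,0,3.5],[0,0,0,0,0,0,3.5],[0,0,0,0,0,0,3.5],[0,0,0,0,0,0,3.5],[0,0,0,0,0,0,3.5],[0,0,0,0,0,0,3.5],[0,0,0,0,0,0,3.5],[0,0,0,0,0,0,3.5],[0,0,0,0,0,0,3.5]]]'
```

```text
clock: 15.35
position: [427.4, 11.2, 24.2]
ee_rot: [[-0.895, -0.446, 0.001], [-0.446, 0.895, -0.0], [-0.001, -0.001, -1.0]]
ft_force: [-0.3, 1.1, 6.3]
finger_gap: 38.3
gripper_force: 60.8
clock: 16.35
position: [427.4, 11.2, 24.2]
ee_rot: [[-0.895, -0.446, 0.001], [-0.446, 0.895, -0.0], [-0.001, -0.001, -1.0]]
ft_force: [-1.3, -0.5, 5.8]
finger_gap: 38.1
gripper_force: 60.8
```

```bash
python3 -m creep '[[[0,0,0.5,0,0,0,3.5],[0,0,1,0,0,0,3.5],[0,0,1.5,0,0,0,3.5],[0,0,2,0,0,0,3.5],[1,-1.5,0,0,0,-0.06,3.5],[2,-2.8,0,0,0,-0.08,3.5],[2.2,-2.8,0,0,0,-0.08,3.5],[2.2,-2.8,0,0,0,-0.08,3.5],[2,-2.8,0,0,0,-0.08,3.5],[1.9,-2.8,0,0,0,-0.08,3.5]]]'
python3 -m creep '[[[0,0,0,0,0,0,3.5],[0,0,0,0,0,0,3.5],[0,0,-1,0,0,0,3.5],[0,0,-1.5,0,0,0,3.5],[0,0,-0.8,0,0,0,3.5],[0,0,-0.4,0,0,0,3.5],[0,0,0,0,0,0,3.5],[0,0,0,0,0,0,3.5],[0,0,0,0,0,0,3.5],[0,0,0,0,0,0,3.5]]]'
```

```text
clock: 17.35
position: [540.6, -145.0, 73.9]
ee_rot: [[-1.0, 0.001, 0.0], [0.001, 1.0, 0.0], [-0.0, 0.0, -1.0]]
ft_force: [0.0, 0.3, 0.6]
finger_gap: 38.3
gripper_force: 60.3
clock: 18.35
position: [540.1, -143.9, 36.9]
ee_rot: [[-1.0, -0.002, 0.001], [-0.002, 1.0, -0.0], [-0.001, -0.0, -1.0]]
ft_force: [0.2, -0.4, -0.2]
finger_gap: 38.3
gripper_force: 60.4
```

```bash
python3 -m creep '[[[0,0,-0.3,0,0,0,3.5],[0,0,-0.3,0,0,0,3.5],[0,0,-0.2,0,0,0,3.5],[0,0,-0.1,0,0,0,3.5],[0,0,-0.05,0,0,0,3.5],[0,0,-0.03,0,0,0,3.5],[0,0,0,0,0,0,3.5],[0,0,0,0,0,0,3.5],[0,0,0,0,0,0,3.5],[0,0,0,0,0,0,3.5]]]'
```

```text
clock: 19.35
position: [539.7, -143.8, 27.2]
ee_rot: [[-1.0, -0.002, -0.0], [-0.002, 1.0, 0.0], [0.0, 0.0, -1.0]]
ft_force: [-4.6, 1.4, 6.0]
finger_gap: 38.1
gripper_force: 61.1
```

```bash
python3 -m creep '[[[0,0,0,0,0,0,4.5],[0,0,0,0,0,0,5],[0,0,0,0,0,0,6],[0,0,0,0,0,0,6],[0,0,0.5,0,0,0,6],[0,0,1.5,0,0,0,6],[0,0,2.5,0,0,0,6],[-1.5,0.2,0.5,0,0,0.03,6],[-2.5,0.2,0,0,0,0.07,6],[-3,0.3,0,0,0,0.07,6]]]'
python3 -m creep '[[[-2.5,0.3,0,0,0,0.065,6],[-0.8,0,0,0,0,0,6],[0,0,0,0,0,0,6],[0,0,-1.5,0,0,0,6],[0,0,-1.5,0,0,0,6],[0,0,-1,0,0,0,6],[0,0,-0.6,0,0,0,6],[0,0,-0.3,0,0,0,6],[0,0,0,0,0,0,6],[0,0,0,0,0,0,6]]]'
python3 - <<'E'
from cell import snapshot; from h import *
s=snapshot("top"); W=world(s); Z=W[...,2]
m=(abs(W[...,0]-540)<37)&(abs(W[...,1]+144)<36)&(Z>15)&(Z<35); print(m.sum(),*rect(W,m))
E
```

```text
clock: 20.35
position: [469.9, -136.9, 78.4]
ee_rot: [[-0.985, -0.174, 0.003], [-0.174, 0.985, -0.001], [-0.002, -0.001, -1.0]]
ft_force: [-0.8, -0.4, 0.9]
finger_gap: 59.7
gripper_force: 0.0
clock: 21.35
position: [437.3, -133.9, 28.1]
ee_rot: [[-0.972, -0.235, 0.001], [-0.235, 0.972, -0.0], [-0.001, -0.0, -1.0]]
ft_force: [-0.2, 0.0, -0.5]
finger_gap: 60.0
gripper_force: 0.0
438 [ 538.7 -142.7] [40.6 54.1] 0.1 [19.6 22.3 25. ]
```

```bash
python3 -m creep '[[[0,0,-0.3,0,0,0,6],[0,0,-0.2,0,0,0,6],[0,0,-0.05,0,0,0,6],[0,0,0,0,0,0,3.5],[0,0,0,0,0,0,3.5],[0,0,0,0,0,0,3.5],[0,0,0,0,0,0,3.5],[0,0,0,0,0,0,3.5],[0,0,0,0,0,0,3.5],[0,0,0,0,0,0,3.5]]]'
```

```text
clock: 22.4
position: [437.1, -133.9, 22.5]
ee_rot: [[-0.972, -0.235, 0.001], [-0.235, 0.972, -0.0], [-0.001, -0.0, -1.0]]
ft_force: [-1.0, 0.9, 5.3]
finger_gap: 38.3
gripper_force: 60.9
```

```bash
python3 -m creep '[[[0,0,0.5,0,0,0,3.5],[0,0,1,0,0,0,3.5],[0,0,2,0,0,0,3.5],[0,0,2,0,0,0,3.5],[1.2,-1.5,0,0,0,-0.053,3.5],[2.4,-2.2,0,0,0,-0.08,3.5],[2.4,-2.2,0,0,0,-0.08,3.5],[2.4,-2.2,0,0,0,-0.08,3.5],[2.4,-2.2,0,0,0,-0.08,3.5],[2.4,-2.2,0,0,0,-0.06,3.5]]]'
python3 -m creep '[[[0,0,0,0,0,0,3.5],[0,0,0,0,0,0,3.5],[0,0,-1.5,0,0,0,3.5],[0,0,-1.5,0,0,0,3.5],[0,0,-0.8,0,0,0,3.5],[0,0,-0.4,0,0,0,3.5],[0,0,0,0,0,0,3.5],[0,0,0,0,0,0,3.5],[0,0,0,0,0,0,3.5],[0,0,0,0,0,0,3.5]]]'
```

```text
clock: 23.4
position: [569.6, -259.6, 77.4]
ee_rot: [[-0.98, 0.198, -0.0], [0.198, 0.98, 0.0], [0.0, 0.0, -1.0]]
ft_force: [1.0, -0.5, 0.5]
finger_gap: 38.2
gripper_force: 60.3
clock: 24.4
position: [569.1, -258.9, 35.7]
ee_rot: [[-0.981, 0.194, 0.001], [0.194, 0.981, -0.0], [-0.001, -0.0, -1.0]]
ft_force: [-0.2, 0.5, -0.6]
finger_gap: 38.3
gripper_force: 60.4
```

```bash
python3 -m creep '[[[0,0,-0.4,0,0,0,3.5],[0,0,-0.3,0,0,0,3.5],[0,0,-0.2,0,0,0,3.5],[0,0,-0.05,0,0,0,3.5],[0,0,-0.05,0,0,0,3.5],[0,0,-0.03,0,0,0,3.5],[0,0,0,0,0,0,3.5],[0,0,0,0,0,0,3.5],[0,0,0,0,0,0,3.5],[0,0,0,0,0,0,3.5]]]'
```

```text
clock: 25.4
position: [568.8, -258.8, 25.6]
ee_rot: [[-0.981, 0.195, 0.0], [0.195, 0.981, 0.0], [-0.0, 0.0, -1.0]]
ft_force: [-2.8, 1.8, 5.2]
finger_gap: 38.3
gripper_force: 61.0
```

```bash
python3 -m creep '[[[0,0,0,0,0,0,4.5],[0,0,0,0,0,0,5],[0,0,0,0,0,0,6],[0,0,0,0,0,0,6],[0,0,0.5,0,0,0,6],[0,0,1.5,0,0,0,6],[0,0,2.5,0,0,0,6],[-1.5,-0.2,0.5,0,0,0.02,6],[-3,-0.3,0,0,0,0.04,6],[-3.5,-0.3,0,0,0,0.03,6]]]'
python3 -m creep '[[[-3.5,-0.3,0,0,0,0.03,6],[-2.2,-0.2,0,0,0,0,6],[0,0,0,0,0,0,6],[0,0,-1.5,0,0,0,6],[0,0,-1.5,0,0,0,6],[0,0,-1,0,0,0,6],[0,0,-0.5,0,0,0,6],[0,0,-0.3,0,0,0,6],[0,0,0,0,0,0,6],[0,0,0,0,0,0,6]]]'
python3 - <<'E'
from cell import snapshot; from h import *
s=snapshot("top"); W=world(s); Z=W[...,2]
m=(abs(W[...,0]-568)<42)&(abs(W[...,1]+259)<36)&(Z>15)&(Z<35); print(m.sum(),*rect(W,m))
E
```

```text
clock: 26.4
position: [488.9, -267.0, 76.7]
ee_rot: [[-0.995, 0.103, 0.002], [0.103, 0.995, -0.001], [-0.003, -0.001, -1.0]]
ft_force: [-0.0, -0.9, -0.0]
finger_gap: 59.7
gripper_force: 0.0
clock: 27.4
position: [432.2, -272.0, 27.4]
ee_rot: [[-0.997, 0.076, 0.001], [0.076, 0.997, -0.0], [-0.001, -0.0, -1.0]]
ft_force: [-0.2, -1.0, 0.8]
finger_gap: 59.9
gripper_force: 0.0
462 [ 568.6 -257.9] [41.5 56.3] -9.4 [18.6 22.4 25.5]
```

```bash
python3 -m creep '[[[0,0,-0.3,0,0,0,6],[0,0,-0.2,0,0,0,6],[0,0,0,0,0,0,6],[0,0,0,0,0,0,3.5],[0,0,0,0,0,0,3.5],[0,0,0,0,0,0,3.5],[0,0,0,0,0,0,3.5],[0,0,0,0,0,0,3.5],[0,0,0,0,0,0,3.5],[0,0,0,0,0,0,3.5]]]'
```

```text
clock: 28.45
position: [432.1, -272.0, 22.2]
ee_rot: [[-0.997, 0.076, 0.001], [0.076, 0.997, -0.0], [-0.001, -0.0, -1.0]]
ft_force: [0.0, -0.1, 6.2]
finger_gap: 38.2
gripper_force: 61.5
```

```bash
python3 -m creep '[[[0,0,0.5,0,0,0,3.5],[0,0,1.5,0,0,0,3.5],[0,0,2.5,0,0,0,3.5],[0,0,2,0,0,0,3.5],[0.7,1.5,0.5,0,0,0,3.5],[1.4,3,0,0,0,0,3.5],[1.6,3.3,0,0,0,0,3.5],[1.6,3.3,0,0,0,0,3.5],[1.6,3.3,0,0,0,0,3.5],[1.6,3.3,0,0,0,0,3.5]]]'
python3 -m creep '[[[1.6,3.3,0,0,0,0,3.5],[1.5,3.3,0,0,0,0,3.5],[1.4,2.8,0,0,0,0,3.5],[0,0,-1,0,0,0,3.5],[0,0,-2,0,0,0,3.5],[0,0,-1.5,0,0,0,3.5],[0,0,-0.8,0,0,0,3.5],[0,0,0,0,0,0,3.5],[0,0,0,0,0,0,3.5],[0,0,0,0,0,0,3.5]]]'
```

```text
clock: 29.45
position: [516.8, -93.2, 91.4]
ee_rot: [[-0.997, 0.076, -0.001], [0.076, 0.997, 0.0], [0.001, 0.0, -1.0]]
ft_force: [-0.7, -0.4, -0.2]
finger_gap: 38.0
gripper_force: 60.9
clock: 30.45
position: [562.4, -1.0, 39.9]
ee_rot: [[-0.997, 0.076, 0.002], [0.076, 0.997, -0.0], [-0.002, 0.0, -1.0]]
ft_force: [0.0, -0.3, -0.7]
finger_gap: 38.1
gripper_force: 60.9
```

```bash
python3 -m creep '[[[0,0,-0.6,0,0,0,3.5],[0,0,-0.4,0,0,0,3.5],[0,0,-0.3,0,0,0,3.5],[0,0,-0.1,0,0,0,3.5],[0,0,-0.05,0,0,0,3.5],[0,0,-0.03,0,0,0,3.5],[0,0,0,0,0,0,3.5],[0,0,0,0,0,0,3.5],[0,0,0,0,0,0,3.5],[0,0,0,0,0,0,3.5]]]'
```

```text
clock: 31.45
position: [561.7, -0.8, 25.2]
ee_rot: [[-0.997, 0.076, -0.001], [0.076, 0.997, 0.0], [0.001, -0.0, -1.0]]
ft_force: [-7.4, 0.0, 10.3]
finger_gap: 38.2
gripper_force: 62.2
```

Contact at 10 N. I release, back off and take a final look.

```bash
python3 -m creep '[[[0,0,0,0,0,0,4.5],[0,0,0,0,0,0,5],[0,0,0,0,0,0,6],[0,0,0,0,0,0,6],[0,0,0.5,0,0,0,6],[0,0,1.5,0,0,0,6],[0,0,2.5,0,0,0,6],[-1,0.5,2,0,0,0,6],[-3,1,2,0,0,0,6],[-4,1.5,2,0,0,0,6]]]'
python3 -m creep '[[[-4,2,0,0,0,0,6],[-3,2,0,0,0,0,6],[-2,1,0,0,0,0,6],[0,0,0,0,0,0,6],[0,0,0,0,0,0,6],[0,0,0,0,0,0,6],[0,0,0,0,0,0,6],[0,0,0,0,0,0,6],[0,0,0,0,0,0,6],[0,0,0,0,0,0,6]]]'
python3 - <<'E'
from cell import snapshot; from h import *
s=snapshot("top"); W=world(s); Z=W[...,2]
for x,y in((618,-144),(540,-144),(569,-259),(562,-1)):
    m=(abs(W[...,0]-x)<37)&(abs(W[...,1]-y)<36)&(Z>15)&(Z<35); print(m.sum(),*rect(W,m))
cv2.imwrite("pics/final.png",cv2.resize(s["pixels"][:,:,::-1],(768,576)))
E
```

```text
clock: 32.45
position: [481.8, 29.1, 131.2]
ee_rot: [[-0.997, 0.077, 0.002], [0.077, 0.997, -0.0], [-0.002, 0.0, -1.0]]
ft_force: [-0.4, 0.9, 0.9]
finger_gap: 59.9
gripper_force: 0.0
clock: 33.45
position: [391.9, 79.1, 128.9]
ee_rot: [[-0.997, 0.076, -0.0], [0.076, 0.997, 0.0], [0.0, -0.0, -1.0]]
ft_force: [0.9, 0.3, -0.4]
finger_gap: 59.9
gripper_force: 0.0
448 [ 617.5 -142.3] [39.6 55.3] -1.9 [19.  22.3 25.3]
457 [ 538.4 -142.8] [40.9 54.2] -0.9 [18.9 22.3 25.4]
458 [ 568.6 -257.9] [40.8 55.8] -11.1 [19.2 22.3 25.2]
446 [ 5.608e+02 -3.000e-01] [39.8 55.9] -5.2 [19.4 22.4 25.2]
```

View pics/final.png

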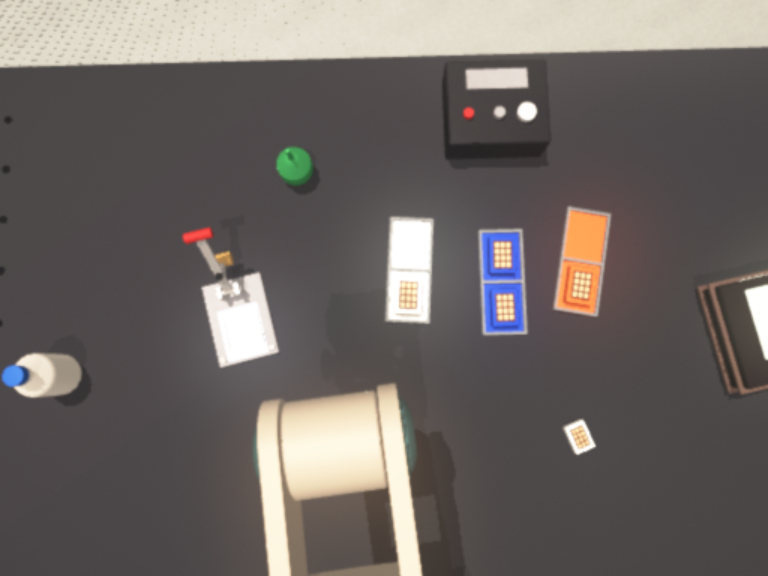

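The final picture shows all four masks flat in their bays: blue at (502,255) and (505,307), orange at (581,287), white at (409,295). The hold-down arm is open (handle at (198,236)) and the blower hasn't moved (295,166).

```bash
python3 -c "from cell import sign_off; print(sign_off())"
```

```text
the job is handed in; nothing more can be done
None
```

All four masks are lying flat in bays of their own colour, the hold-down arm is standing open, the blower was not moved, and the job was handed in at about 33.5 s.

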